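# Return a boring cutter to its graded rack

## Task

Take the blue-collared cutter out of the wooden block and put it, shank down, into the hole of the graded rack that matches its shank. The hole strip may stand anywhere in its channel, so feel for the hole with a light touch, never pressing harder than 30 N, then push the cutter down against its stiff seat until the collar rests on the strip, and let go. Use no other hole, and leave the other two cutters standing and the things round about where they are.

Things in the scene. Friction and masses are not known exactly. Their poses are not given: they have to be found in the camera images.
- cutter_blue: Boring cutter, upright: plain steel shank 16 mm in diameter, 40 mm long, 1 mm bevel at its foot; then a blue collar 28 mm across, 12 mm tall; then a dark round head 24 mm across, 36 mm tall; 88 mm in all, about 120 g. Origin: centre of the foot; z up towards the head. This is the one to put away. Its head is the place to grip.
- cutter_red: Boring cutter, upright: plain steel shank 12 mm in diameter, 40 mm long, 1 mm bevel at its foot; then a red collar 28 mm across, 12 mm tall; then a dark round head 22 mm across, 36 mm tall; 88 mm in all, about 100 g. Origin: centre of the foot; z up towards the head.
- cutter_yellow: Boring cutter, upright: plain steel shank 20 mm in diameter, 40 mm long, 1 mm bevel at its foot; then a yellow collar 28 mm across, 12 mm tall; then a dark round head 26 mm across, 36 mm tall; 88 mm in all, about 140 g. Origin: centre of the foot; z up towards the head.
- dock: Dark wooden block, 60 (x) x 166 (y) x 24 (z) mm, fixed to the bench. Three round pockets 24 mm wide and 12 mm deep in a row along its y axis at -55, 0 and +55 mm; the three cutters stand in them in any order. Origin: centre of its underside.
- rack: Graded rack, fixed to the bench: aluminium channel 74 (x) x 245 (y) mm, walls 42 mm high, holding a light wooden strip 50 x 205 mm whose flat top is 65 mm above the underside. Five round holes in a row on the strip, 40 mm apart along y, at x = 0: for shanks of 8, 12, 16, 20 and 25 mm from -y to +y, each 2 mm wider than its shank, the rim a bare 1 mm. Origin: centre of the underside.
- mid_top (a point): Point of the fixed rack over its origin, at the height of the strip's top. With the strip in the middle of its channel the 16 mm hole is centred here; but the strip may stand up to 12 mm to either side along the rack's y. This shift is not measured: see it or feel for it. The strip is wedged: it slides only under some 60 N.
- seat_16 (a joint): How far the seat in the 16 mm hole is pushed down, m: 0 as found, 0.022 at its limit. A black seat closes each hole 22 mm below the strip's top; it slides down stiffly (about 6 N), stays where pushed and does not spring back. Home: the collar's underside on the strip's top, foot 40 mm deep, this seat at 0.018.
- seat_8 (a joint): How far the seat in the 8 mm hole is pushed down, m: 0 as found, 0.022 at its limit. Not to be used.
- seat_12 (a joint): How far the seat in the 12 mm hole is pushed down, m: 0 as found, 0.022 at its limit. Not to be used.
- seat_20 (a joint): How far the seat in the 20 mm hole is pushed down, m: 0 as found, 0.022 at its limit. Not to be used.
- seat_25 (a joint): How far the seat in the 25 mm hole is pushed down, m: 0 as found, 0.022 at its limit. Not to be used.
- tape_measure: Yellow pocket tape measure, 80x31x66 mm, a bystander at the back. Origin: centre of its underside.
- flat_brush: Flat brush with wooden handle, 160x45x13 mm, a bystander lying at the left. Origin: centre of its underside.
- wood_offcut: Wooden offcut, 180x70x35 mm, a bystander at the back left. Origin: centre of its underside.
- block_plane: Red metal block plane, 168x52x71 mm, a bystander at the back right. Origin: centre of its underside.
There are look-alikes about, which are no part of the job. What is shaped like the cutter_blue but orange or purple is not meant.

How it is judged:
On the way, in this order (a step that is already met when the one before it is completed fails the run):
1. the blue-collared cutter is lifted clear of the block (height (world z) of cutter_blue above 0.04 m and horizontal distance between cutter_blue and rack above 0.06 m), for 0.1 s.
2. its shank has entered the 16 mm hole (y of cutter_blue in the frame of rack between -0.016 and 0.016 m and x of cutter_blue in the frame of rack between -0.004 and 0.004 m and z of cutter_blue in the frame of rack below 0.053 m), for 0.1 s.
At the end, for the whole second after the job is handed in: The blue-collared cutter stands upright (within 7 degrees) and at rest in the 16 mm hole, its collar down on the strip to within 1.5 mm and the 16 mm seat pushed down by at least 16 mm; no other seat is pushed down by 4 mm or more; the cutter is released (y of cutter_blue in the frame of rack between -0.016 and 0.016 m and x of cutter_blue in the frame of rack between -0.004 and 0.004 m and z of cutter_blue in the frame of rack below 0.0265 m and value of joint seat_16 above 0.016 m and angle between cutter_blue's own z axis and vertical below 0.12 rad and linear speed of cutter_blue below 0.02 m/s and contact force between the fingers and cutter_blue below 0.1 N and value of joint each of seat_8, seat_12, seat_20, seat_25 below 0.004 m); the robot touches nothing.
It fails at once if the blue-collared cutter is pressed on the rack with more than 30 N (contact force between cutter_blue and rack above 30 N).
It fails at once if the robot pushes on the rack itself with more than 30 N (contact force between the arm and rack above 30 N).
It fails at once if another cutter is moved by over 15 mm or tipped (distance of any of cutter_red, cutter_yellow from where it was at the start of the episode above 0.015 m or angle between any of cutter_red, cutter_yellow's own z axis and vertical above 0.3 rad).
It fails at once if a bystander is moved by over 30 mm (distance of any of tape_measure, flat_brush, wood_offcut, block_plane from where it was at the start of the episode above 0.03 m).
It also fails if it takes over 67 s, if anything falls off the work surface, if the arm or the gripper's body presses on something with over 40 N, if the wrist force passes 120 N, or if a joint passes its speed limit or range.

## Robot

A 6-joint arm with a two-finger parallel gripper is mounted at the origin on a cart in front of the work surface, level with it; the furniture and walls round the work are solid. World frame = base frame: x ahead of the robot, y to its left, z up, the work surface at z = 0. Lengths are in m, angles in rad, forces in N, time in s.
With the tool pointing down it reaches from about 0.325 to 0.775 m from the base axis. Payload 9.3 kg.
Tool frame: the origin (TCP) lies midway between the tips of the shut fingers; the grasp point (between the pads) lies 19 mm behind it (arm.grasp_offset is the distance from the TCP to the grasp point, in m); z points along the fingers, y is the line along which they close (so a half turn about z gives the same grasp; the last joint's range is limited). The gripper opens to 85 mm and grips with 20 to 120 N. Pads are 22 mm wide; open, the fingers measure 114 mm over their backs; the gripper's body (76 mm by 85 mm) begins 54 mm behind the grasp point. The pads swing forward as they close: fully open they stand 13 mm farther back than shut.
Start: joints at [-1.359, 0.259, 0.021, 1.334, 0, 1.418], TCP at [0.196, -0.514, 0.231] pointing down, gripper open.
Joint ranges: [-3.04, 3.04], [-0.91, 1.82], [-1.04, 1.36], [-1.92, 1.95], [-1.52, 1.45], [-3.14, 3.14]. Speed limits (rad/s): [2.22, 2.22, 2.79, 3.14, 3.14, 3.14].

## Interface

Orientations are given as a unit quaternion [w, x, y, z].
In Python, from bench import arm, imaging, close_job gives the robot as it stands. The module is installed in compiled form; this text tells all that it offers.
- The arm moves only by the tool jog_arm, never from a script. Its argument "increments" is a list of rows, each a list of 5 numbers: the shift along the tool's x, y, z in units of 50 mm (1.0 is 50 mm), then the turn about the tool's z in units of 10 degrees (1.0 is 10 degrees), then the finger opening in mm, from 0 to 85.4. In form: [[dx, dy, dz, roll, grip], ...]. A call has 1 to 12 rows; each row shifts and turns the commanded pose from where the row before left it, along the tool's axes as they then stand; what a row does not reach is not made up. A row lasts 1/8 s, in which the tool goes at most 62.5 mm and 10.7 degrees, less where a joint would pass 70% of its speed; a pose out of reach is approached as far as the arm can. A call is refused whole if a number of a shift passes 1 or a number of a turn 1, either way. A call with a gripper value outside its range is refused whole. The fingers move at their own pace and stop on an object; the grip force is fixed at half the most. Time passes only in rows, so rows that do not move let the fingers close. It gives the time, the measured TCP pose, the force, the opening and the grip force at its end, in the units of the state.
- arm.get_state(): the state, without advancing time (a new reading comes with each control period).
- imaging.read_camera(name): name is "scene" or "top" or "wrist"; returns (picture, depth): 384x512x3 uint8, red, green, blue; 384x512 float32, m along the optical axis (not along the pixel's ray), 0 where there is no reading.
- imaging.camera_params(name): a dict with "fx", "fy", "cx", "cy" (pixels), "dist_coeffs" ([k1, k2, p1, p2, k3] as OpenCV has them; the pictures are not rectified), "R" (3x3) and "t" (3): a world point X has camera coordinates R X + t; the wrist camera has in their place "mount" (4x4, takes a point from camera to tool coordinates, whose origin is the TCP and whose axes are the flange's). Camera axes: x right, y down, z forward; pixel columns grow to the right and rows downward; lengths in m; the calibration is good to about 2 mm. A picture is of the moment at which its call begins: read the wrist's pose just before it. camera_params takes no time and is no camera call.
- close_job(): hands the job in; it is judged then, once.
The state is a dict: "time": time; "q": joint angles; "dq": joint speeds; "joint_efforts": joint torques, N m; "eef_pos": TCP position; "orientation": TCP orientation; "wrist_force": force on the tool from outside, world axes, zero at the start; "wrist_torque": the same for the moment, N m; "width": finger opening in m; "finger_force": force on a finger pad.
Only numpy, scipy, OpenCV 4.12 (cv2) and the standard library are available. Lean on these libraries where they do the work, as an engineer would, in place of code of your own. Each camera call takes 0.05 s, during which the arm holds its last target. There are 200 camera calls.

## Working session

There is one attempt and no reset: what is moved stays moved. The work goes in short steps, Python scripts to look and compute and a tool call to move; the robot and the scene stay as the last step left them, time stands still between calls to the robot, and variables do not carry over. Pictures are saved under pics/ and viewed, at most 10 in all, crops included, and the job is handed in when it is done.

Besides the shell and the picture viewer there is one more tool, called after "Call:" by a JSON object that holds its "name" and its "arguments", one argument or row to a line. jog_arm: Moves the arm, as the interface text tells. Its arguments: {"type":"object","properties":{"increments":{"type":"array","items":{"type":"array","items":{"type":"number"}}}},"required":["increments"]}

```bash
mkdir -p pics; cat > h.py <<'E'
import numpy as np, cv2
from bench import arm, imaging
from scipy.spatial.transform import Rotation as Ro
def cam(n):
    s=arm.get_state(); im,d=imaging.read_camera(n); p=imaging.camera_params(n)
    K=np.array([[p['fx'],0,p['cx']],[0,p['fy'],p['cy']],[0,0,1]]); D=np.array(p['dist_coeffs'],float)
    if 'mount' in p:
        q=s['orientation']; T=np.eye(4); T[:3,:3]=Ro.from_quat([q[1],q[2],q[3],q[0]]).as_matrix(); T[:3,3]=s['eef_pos']
        M=T@np.array(p['mount']); R=M[:3,:3].T; t=-R@M[:3,3]
    else: R=np.array(p['R']); t=np.array(p['t'])
    return dict(im=im,d=d,K=K,D=D,R=R,t=t)
def cloud(c):
    h,w=c['d'].shape; u,v=np.meshgrid(np.arange(w),np.arange(h))
    n=cv2.undistortPoints(np.stack([u,v],-1).reshape(-1,1,2).astype(np.float64),c['K'],c['D']).reshape(h,w,2)
    P=np.dstack([n,np.ones((h,w))])*c['d'][...,None]
    return (P-c['t'])@c['R']
def ray(c,u,v,z):
    n=cv2.undistortPoints(np.array([[[u,v]]],float),c['K'],c['D'])[0,0]
    o=-c['R'].T@c['t']; r=c['R'].T@np.array([n[0],n[1],1]); return o+r*(z-o[2])/r[2]
def save(c,f,box=None,s=1):
    im=c['im'][...,::-1]
    if box: im=im[box[1]:box[3],box[0]:box[2]]
    cv2.imwrite('pics/'+f,cv2.resize(im,None,fx=s,fy=s,interpolation=cv2.INTER_CUBIC))
E
python3 - <<'E'
from h import *
for n in('top','scene'):
    c=cam(n); save(c,n+'0.png'); np.savez('/tmp/'+n,**c)
s=arm.get_state();print(s, arm.grasp_offset)
print(imaging.camera_params('wrist'))
E
```

```text
{'time': 0.1, 'q': array([-1.35861806e+00,  2.59097718e-01,  2.08313401e-02,  1.33368964e+00,
       -2.68900813e-06,  1.41820701e+00]), 'dq': array([ 0.0003919 , -0.00156259,  0.00195743, -0.00207395,  0.00098213,
        0.00102347]), 'joint_efforts': array([ 8.36681575e-03, -5.56689334e+01,  3.45074522e+01,  1.14770973e-02,
        5.12549832e-06,  8.04377919e-06]), 'eef_pos': array([ 0.1961489 , -0.51356215,  0.23074488]), 'orientation': array([-5.79546258e-04,  9.83413963e-01,  1.81374314e-01, -1.86174876e-05]), 'wrist_force': array([0.38093203, 0.2818788 , 0.25316181]), 'wrist_torque': array([ 0.02657723, -0.01813741, -0.03497211]), 'finger_force': 0.0, 'width': 0.08545587839524765} 0.0187
{'fx': 340.3476314968556, 'fy': 340.3476314968556, 'cx': 257.5938962767471, 'cy': 194.31751339814295, 'dist_coeffs': array([-0.02059018,  0.        ,  0.        ,  0.        ,  0.        ]), 'mount': array([[-8.29082686e-04, -9.54897752e-01, -2.96933656e-01,
         7.48657552e-02],
       [ 9.99998835e-01, -4.11197493e-04, -1.46979014e-03,
         1.16536086e-04],
       [ 1.28140092e-03, -2.96934529e-01,  9.54896981e-01,
        -1.42737771e-01],
       [ 0.00000000e+00,  0.00000000e+00,  0.00000000e+00,
         1.00000000e+00]])}
```

View pics/top0.png

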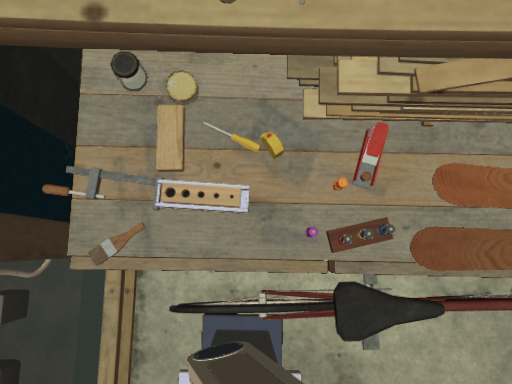

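View pics/scene0.png

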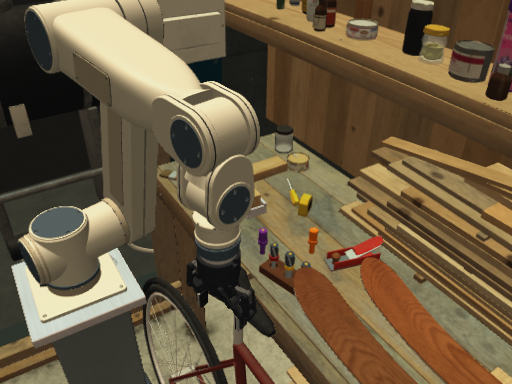

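The top view shows the rack around (202,195), with its large holes to the left, and the dock around (361,235) with three cutters at about x=346, 366 and 387. I'll zoom in on both.

```bash
python3 - <<'E'
from h import *
c=dict(np.load('/tmp/top.npz')); s=dict(np.load('/tmp/scene.npz'))
a=c['im'][170:220,145:260]; b=c['im'][210:260,310:425]; e=s['im'][225:300,240:355]
k=lambda x,f:cv2.resize(x[...,::-1],None,fx=f,fy=f,interpolation=cv2.INTER_CUBIC)
cv2.imwrite('pics/z.png',np.vstack([k(x,5)[:] for x in (a,b)])); 
cv2.imwrite('pics/zs.png',k(e,5))
P=cloud(c)
for u,v in[(346,239),(366,235),(387,230),(361,235),(158,193),(202,195),(248,198),(171,193),(186,194),(203,196),(220,196),(232,197),(340,184),(312,231)]: print(u,v,P[v,u].round(3))
E
```

```text
346 239 [ 0.495 -0.257  0.099]
366 235 [ 0.506 -0.306  0.101]
387 230 [ 0.52  -0.359  0.101]
361 235 [ 0.507 -0.3    0.077]
158 193 [ 0.471 -0.006  1.118]
202 195 [0.605 0.111 0.042]
248 198 [ 0.6   -0.011  0.036]
171 193 [0.608 0.193 0.044]
186 194 [0.606 0.154 0.042]
203 196 [0.602 0.109 0.041]
220 196 [0.6   0.062 0.065]
232 197 [0.601 0.031 0.043]
340 184 [ 0.635 -0.245  0.093]
312 231 [ 0.514 -0.173  0.093]
```

View pics/z.png

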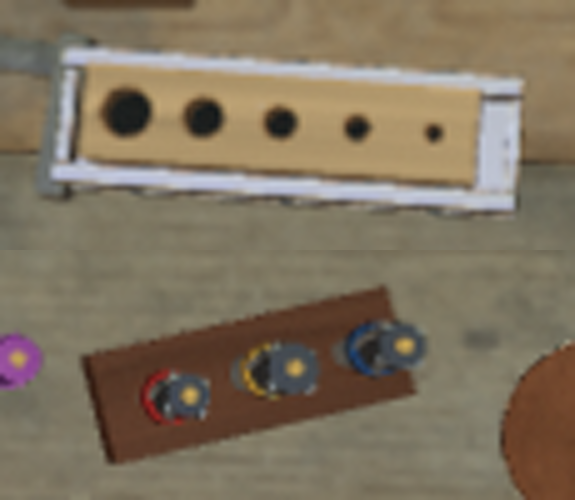

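View pics/zs.png

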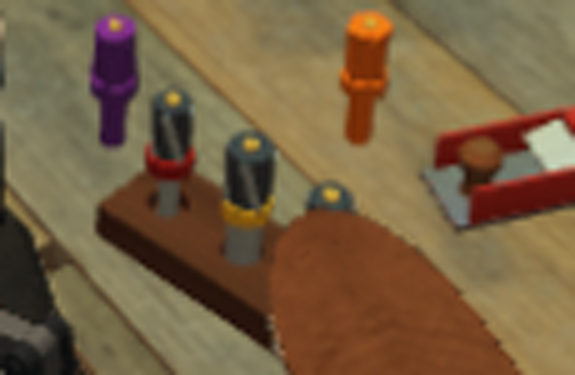

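Blue is the cutter at the right-hand (−y) end; its head top is near pixel (391,229). The 16 mm hole is near (201,194). A brown oval stands close to the blue cutter, so I'll measure its height.

```bash
python3 - <<'E'
from h import *
c=dict(np.load('/tmp/top.npz'));P=cloud(c)
for u in(400,415,425,440,470,500): print(u,[P[v,u].round(3).tolist() for v in(185,245)])
m=(abs(P[...,2]-.1)<.008)&(P[...,0]<.58)&(P[...,0]>.45)&(P[...,1]<-.2)
n,l,st,ce=cv2.connectedComponentsWithStats(m.astype(np.uint8),connectivity=4)
for i in range(1,n):
    if st[i,4]>8: print(st[i],ce[i],ray(c,*ce[i],.1).round(4))
# dock outline
m=(abs(P[...,2]-.024)<.006)&(P[...,0]<.6)&(P[...,0]>.42)&(P[...,1]<-.18)&(P[...,1]>-.45)
print(cv2.minAreaRect(P[m][:,:2].astype(np.float32)), m.sum())
# rack holes: dark blobs
g=cv2.cvtColor(c['im'],cv2.COLOR_RGB2GRAY).astype(float)
for u,v in[(170.5,192.5),(185.6,193.5),(201.2,194.4),(216.4,195.6),(231.6,196.6)]:
    y0,x0=int(v)-6,int(u)-6; w=np.clip(110-g[y0:y0+13,x0:x0+13],0,None); yy,xx=np.mgrid[y0:y0+13,x0:x0+13]
    a,b=(w*xx).sum()/w.sum(),(w*yy).sum()/w.sum(); print(a,b,ray(c,a,b,.065).round(4))
# rack walls
m=(abs(P[...,2]-.042)<.006)&(P[...,0]<.68)&(P[...,0]>.52)&(P[...,1]<.26)&(P[...,1]>-.04)
print(cv2.minAreaRect(P[m][:,:2].astype(np.float32)), m.sum())
E
```

```text
400 [[0.651, -0.434, -0.003], [0.485, -0.428, 0.0]]
415 [[0.651, -0.473, 0.001], [0.484, -0.415, 0.13]]
425 [[0.652, -0.502, -0.002], [0.485, -0.445, 0.114]]
440 [[0.632, -0.482, 0.126], [0.486, -0.488, 0.1]]
470 [[0.64, -0.575, 0.09], [0.488, -0.574, 0.078]]
500 [[0.645, -0.665, 0.067], [0.491, -0.659, 0.059]]
[384 225  12   9  84] [389.41666667 228.92857143] [ 0.5228 -0.3649  0.1   ]
[429 226  21  34 493] [439.29208925 242.96754564] [ 0.4911 -0.4868  0.1   ]
[363 229  11  10  93] [367.84946237 233.40860215] [ 0.5104 -0.3111  0.1   ]
[343 235   9   9  71] [346.90140845 238.83098592] [ 0.4958 -0.2588  0.1   ]
((0.5102460384368896, -0.3135501742362976), (0.059540167450904846, 0.1676957905292511), 14.506880760192871) 963
169.96559268098648 192.0706046141607 [0.6077 0.1917 0.065 ]
185.31496315283562 193.1384171739827 [0.6058 0.152  0.065 ]
200.62216624685138 194.20604534005037 [0.6039 0.1123 0.065 ]
215.9124548736462 195.17148014440434 [0.6022 0.0726 0.065 ]
231.27857142857144 196.1095238095238 [0.6007 0.0326 0.065 ]
((0.6219480037689209, 0.11206237971782684), (0.24978278577327728, 0.10863962024450302), 87.38063049316406) 840
```

Call:
{"name": "jog_arm", "arguments": {
  "increments": [
    [0.72,-0.044,0,0,60],
    [0.72,-0.044,0,0,60],
    [0.72,-0.044,0,0,60],
    [0.72,-0.044,0,0,60],
    [0.72,-0.044,0,0,60],
    [0.72,-0.044,0,0,60],
    [0.72,-0.044,0,0,60],
    [0.72,-0.044,0,0,60],
    [0.72,-0.044,0,0,60],
    [0.68,-0.04,0,0,60],
    [0,0,0,0,60]
  ]
}}

```text
time: 1.48
eef_pos: [0.5244, -0.3645, 0.2303]
orientation: [-0.001, 0.983, 0.183, -0.0]
wrist_force: [-0.3, 0.1, -0.2]
width: 0.0601
finger_force: 0.0
```

Call:
{"name": "jog_arm", "arguments": {
  "increments": [
    [0,0,0,-0.927,60],
    [0,0,0,-0.927,60],
    [0,0,0,-0.927,60],
    [0,0,0,-0.927,60],
    [0,0,0,-0.927,60],
    [0,0,0,-0.927,60],
    [0,0,0,-0.927,60],
    [0,0,0,-0.927,60],
    [0,0,0,-0.927,60],
    [0,0,0,0,60],
    [0,0,0,0,60]
  ]
}}

```text
time: 2.85
eef_pos: [0.5224, -0.366, 0.2312]
orientation: [-0.0, 0.615, 0.789, -0.0]
wrist_force: [0.1, -1.1, -0.2]
width: 0.0599
finger_force: 0.0
```

```bash
cat >> h.py <<'E'
def st():
    s=arm.get_state(); q=s['orientation']; R=Ro.from_quat([q[1],q[2],q[3],q[0]]).as_matrix()
    print('t%.2f'%s['time'],'p',s['eef_pos'].round(4),'yawx %.2f'%np.degrees(np.arctan2(R[1,0],R[0,0])),'z',R[:,2].round(4),'F',s['wrist_force'].round(2),'w%.4f f%.1f'%(s['width'],s['finger_force'])); return s['eef_pos'],R
E
python3 - <<'E'
from h import *
st(); c=cam('wrist'); np.savez('/tmp/w1',**c); save(c,'w1.png')
P=cloud(c)
m=(abs(P[...,2]-.1)<.008)&(P[...,0]<.58)&(P[...,0]>.45)&(P[...,1]<-.2)
n,l,s,ce=cv2.connectedComponentsWithStats(m.astype(np.uint8),connectivity=4)
for i in range(1,n):
    if s[i,4]>40: print(s[i],ce[i],ray(c,*ce[i],.1).round(4))
E
```

```text
t2.85 p [ 0.5224 -0.366   0.2312] yawx 104.11 z [-3.e-04  1.e-04 -1.e+00] F [ 0.08 -1.09 -0.22] w0.0599 f0.0
[242  25  34  36 771] [258.52140078  42.46562905] [ 0.4956 -0.2604  0.1   ]
[243  99  36  36 886] [260.42776524 116.88148984] [ 0.5103 -0.3126  0.1   ]
[244 169  31  31 680] [258.87794118 184.10294118] [ 0.5225 -0.3662  0.1   ]
[ 184  283   57   38 1363] [212.33602348 302.64710198] [ 0.5083 -0.4885  0.1   ]
```

View pics/w1.png

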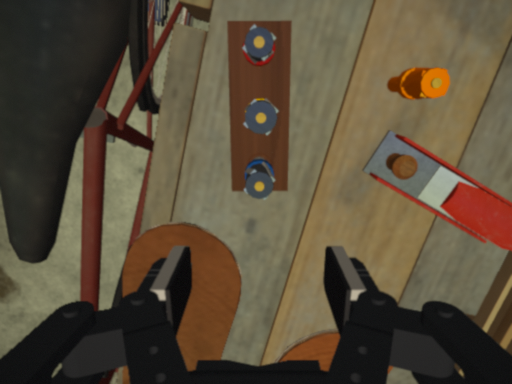

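The wrist view shows the blue head at (259,184), straight under the tool. I'll check clearance to the brown oval before descending.

```bash
python3 - <<'E'
from h import *
c=dict(np.load('/tmp/w1.npz'));P=cloud(c); im=c['im'].astype(int)
m=(P[...,1]<-.388)&(P[...,1]>-.46)&(P[...,2]>.03)&(P[...,2]<.17)&(P[...,0]>.4)&(P[...,0]<.62)
Q=P[m]; print(len(Q)); 
for y in np.arange(-.46,-.388,.008):
    s=Q[(Q[:,1]>=y)&(Q[:,1]<y+.008)]
    if len(s)>5: print(y.round(3),len(s),'x',s[:,0].min().round(3),s[:,0].max().round(3),'z',np.percentile(s[:,2],[2,50,98]).round(3))
E
```

```text
4103
-0.46 459 x 0.426 0.529 z [0.111 0.113 0.115]
-0.452 500 x 0.428 0.528 z [0.114 0.116 0.118]
-0.444 567 x 0.43 0.525 z [0.115 0.119 0.122]
-0.436 583 x 0.434 0.521 z [0.119 0.123 0.125]
-0.428 632 x 0.436 0.517 z [0.121 0.126 0.128]
-0.42 610 x 0.441 0.512 z [0.125 0.13  0.133]
-0.412 520 x 0.449 0.504 z [0.129 0.134 0.136]
-0.404 232 x 0.461 0.492 z [0.131 0.136 0.138]
```

Call:
{"name": "jog_arm", "arguments": {
  "increments": [
    [0,0,0.5,0,50],
    [0,0,0.5,0,50],
    [0,0,0.5,0,50],
    [0,0,0.5,0,50],
    [0,0,0.4,0,50],
    [0,0,0.4,0,50],
    [0,0,0.2,0,50],
    [0,0,0.2,0,50],
    [0,0,0,0,50],
    [0,0,0,0,50]
  ]
}}

```text
time: 4.15
eef_pos: [0.5231, -0.3659, 0.0719]
orientation: [0.0, 0.613, 0.79, -0.0]
wrist_force: [0.5, -0.6, 0.1]
width: 0.0501
finger_force: 0.0
```

Call:
{"name": "jog_arm", "arguments": {
  "increments": [
    [0,0,0,0,30],
    [0,0,0,0,25],
    [0,0,0,0,20],
    [0,0,0,0,15],
    [0,0,0,0,10],
    [0,0,0,0,10],
    [0,0,0,0,10],
    [0,0,0,0,10]
  ]
}}

```text
time: 5.15
eef_pos: [0.5232, -0.3659, 0.0718]
orientation: [0.001, 0.613, 0.79, -0.0]
wrist_force: [0.2, 1.1, 5.8]
width: 0.0219
finger_force: 58.7
```

Call:
{"name": "jog_arm", "arguments": {
  "increments": [
    [0,0,-0.1,0,10],
    [0,0,-0.2,0,10],
    [0,0,-0.4,0,10],
    [0,0,-0.5,0,10],
    [0,0,-0.5,0,10],
    [0,0,-0.5,0,10],
    [0,0,-0.4,0,10],
    [0,0,-0.2,0,10],
    [0,0,0,0,10]
  ]
}}

```text
time: 6.28
eef_pos: [0.523, -0.3658, 0.2117]
orientation: [0.0, 0.613, 0.79, -0.0]
wrist_force: [0.3, -0.5, -2.2]
width: 0.0226
finger_force: 58.8
```

```bash
python3 - <<'E'
from h import *
st(); c=cam('wrist'); np.savez('/tmp/w2',**c); save(c,'w2.png')
E
```

```text
t6.28 p [ 0.523  -0.3658  0.2117] yawx 104.33 z [ 6.e-04 -6.e-04 -1.e+00] F [ 0.28 -0.48 -2.24] w0.0226 f58.8
```

View pics/w2.png

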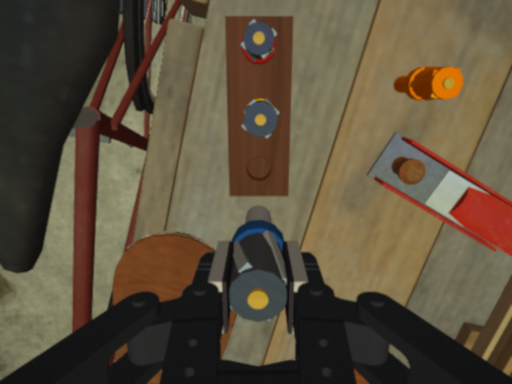

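The cutter is in the gripper, foot at (258,212), head top at (258,299), upright laterally. The block now has an empty pocket at (259,168) and the other two stand. Next I move over the rack.

Call:
{"name": "jog_arm", "arguments": {
  "increments": [
    [0,0,-0.2,0.72,10],
    [0,0,0,0.72,10],
    [0.4,0.068,0,0,10],
    [0.76,0.13,0,0,10],
    [0.76,0.13,0,0,10],
    [0.76,0.13,0,0,10],
    [0.76,0.13,0,0,10],
    [0.76,0.13,0,0,10],
    [0.76,0.13,0,0,10],
    [0.76,0.13,0,0,10],
    [0.76,0.13,0,0,10],
    [0.76,0.13,0,0,10]
  ]
}}

```text
time: 7.82
eef_pos: [0.5846, -0.0016, 0.2206]
orientation: [-0.001, 0.707, 0.708, -0.0]
wrist_force: [0.7, -0.6, -1.4]
width: 0.0224
finger_force: 58.8
```

Call:
{"name": "jog_arm", "arguments": {
  "increments": [
    [0.76,0.13,0,0,10],
    [0.76,0.13,0,0,10],
    [0.76,0.13,0,0,10],
    [0.4,0.06,0,0,10],
    [0,0,0,0,10],
    [0,0,0,0,10]
  ]
}}

```text
time: 8.57
eef_pos: [0.6076, 0.1297, 0.2211]
orientation: [-0.0, 0.707, 0.707, -0.0]
wrist_force: [-0.9, 0.8, -1.3]
width: 0.0222
finger_force: 58.8
```

```bash
python3 - <<'E'
from h import *
p,R=st(); c=cam('wrist'); np.savez('/tmp/w3',**c); save(c,'w3.png')
for d in(.06,.048,.02,-.028):
    X=p+R@[0,0,d]; print(d,cv2.projectPoints(X[None],cv2.Rodrigues(c['R'])[0],c['t'],c['K'],c['D'])[0].ravel().round(1))
for X in([.6039,.1123,.065],[.6022,.0726,.065],[.6058,.152,.065]): print(cv2.projectPoints(np.array([X]),cv2.Rodrigues(c['R'])[0],c['t'],c['K'],c['D'])[0].ravel().round(1))
E
```

```text
t8.57 p [0.6076 0.1297 0.2211] yawx 89.95 z [-5.e-04 -4.e-04 -1.e+00] F [-0.92  0.77 -1.27] w0.0222 f58.8
0.06 [259.2 213.3]
0.048 [259.3 220.3]
0.02 [259.5 240. ]
-0.028 [260.1 292.4]
[254.9 194.5]
[253.3 234.3]
[256.8 151.7]
```

View pics/w3.png

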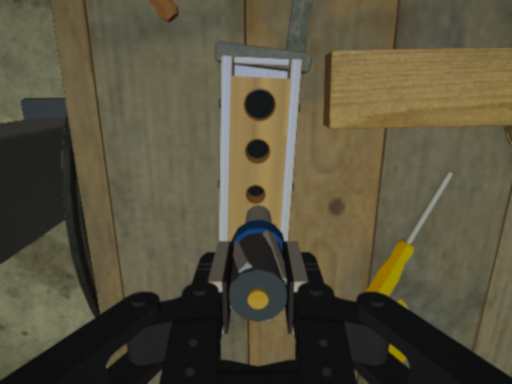

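View: the 25, 20 and 16 mm holes are at (260,103), (257,150) and (256,192); the foot is at about (258,212), so we are ~20 mm past in +y. I'll measure more exactly.

```bash
python3 - <<'E'
from h import *
c=dict(np.load('/tmp/w3.npz'));g=cv2.cvtColor(c['im'],cv2.COLOR_RGB2GRAY)
hsv=cv2.cvtColor(c['im'],cv2.COLOR_RGB2HSV)
print(c['im'][192,240:275].sum(1)//3); print(c['im'][175:232,257].sum(1)//3); print(c['im'][212,240:275].sum(1)//3)
for u,v,r in((260,103,22),(257,150,18),(256,192,13)):
    s=(g[v-r:v+r,u-r:u+r]<105).astype(np.uint8)
    n,l,stt,ce=cv2.connectedComponentsWithStats(s); i=l[r,r]; x,y,w,h,a=stt[i]
    e=np.array([x+w/2-.5+u-r,y+h/2-.5+v-r]); print(stt[i],e,ce[i]+[u-r,v-r],ray(c,*e,.065).round(4))
k=cv2.resize(c['im'][165:240,215:300,::-1],None,fx=7,fy=7,interpolation=cv2.INTER_CUBIC); cv2.imwrite('pics/w3z.png',k)
E
```

```text
[114 113 113 113 110  97  69  49  39  28  22  22  21  23  22  22  22  22
  22  23  22  25  32  45  70 102 118 123 123 121 120 118 117 115 114]
[118 119 118 119 119 119 119 119 116 105  75  40  24  22  22  22  21  22
  22  21  33  47  58  62  61  61  61  68  86 100  90  75  70  71  70  71
  70  71  70  69  70  70  69  69  61  45  34  31  32  31  32  32  36  49
  61  64  60]
[113 113 114 114 114 112 103  82  67  65  66  68  70  70  69  70  70  71
  70  70  69  69  69  67  66  65  63  60  63  81 107 115 116 115 115]
[  6   7  32  33 838] [259.5 104. ] [259.19689737 104.31384248] [0.6082 0.1929 0.065 ]
[  6   6  25  26 510] [257.  150.5] [256.91372549 150.61372549] [0.6059 0.1531 0.065 ]
[  2   6  21  19 310] [255. 194.] [254.92580645 193.85806452] [0.604  0.1128 0.065 ]
```

View pics/w3z.png

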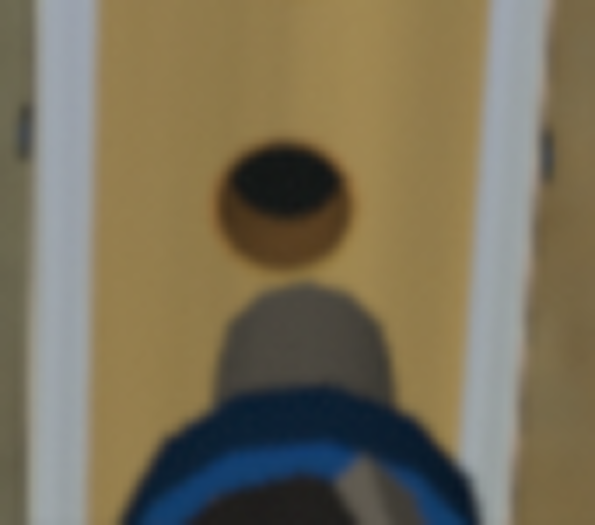

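Call:
{"name": "jog_arm", "arguments": {
  "increments": [
    [-0.16,-0.03,0,0,10],
    [-0.154,-0.032,0.1,0,10],
    [0,0,0.3,0,10],
    [0,0,0.3,0,10],
    [0,0,0.3,0,10],
    [0,0,0.3,0,10],
    [0,0,0.2,0,10],
    [0,0,0,0,10],
    [0,0,0,0,10]
  ]
}}

```text
time: 9.75
eef_pos: [0.605, 0.1145, 0.1467]
orientation: [0.0, 0.708, 0.707, 0.0]
wrist_force: [0.1, 1.5, -0.8]
width: 0.0226
finger_force: 58.9
```

```bash
python3 - <<'E'
from h import *
p,R=st(); c=cam('wrist'); np.savez('/tmp/w4',**c)
k=cv2.resize(c['im'][165:260,200:315,::-1],None,fx=6,fy=6,interpolation=cv2.INTER_CUBIC); cv2.imwrite('pics/w4z.png',k)
f=lambda X:cv2.projectPoints(np.array([X]),cv2.Rodrigues(c['R'])[0],c['t'],c['K'],c['D'])[0].ravel()
for n,X in(('hole',np.array([.604,.1128,.065])),('foot',p+R@[0,0,.06])):
    o=f(X); print(n,o.round(1),'x6',((o-[200,165])*6).round(),'mmx',((f(X+[.001,0,0])-o)*6).round(1),'mmy',((f(X+[0,.001,0])-o)*6).round(1))
E
```

```text
t9.75 p [0.605  0.1145 0.1467] yawx 89.94 z [ 7.e-04  0.e+00 -1.e+00] F [ 0.11  1.49 -0.75] w0.0226 f58.9
hole [257.5 204.7] x6 [345. 238.] mmx [ 8.6 -0. ] mmy [-0.  -8.2]
foot [259.2 213.3] x6 [355. 290.] mmx [ 9.5 -0. ] mmy [-0.  -8.9]
```

View pics/w4z.png

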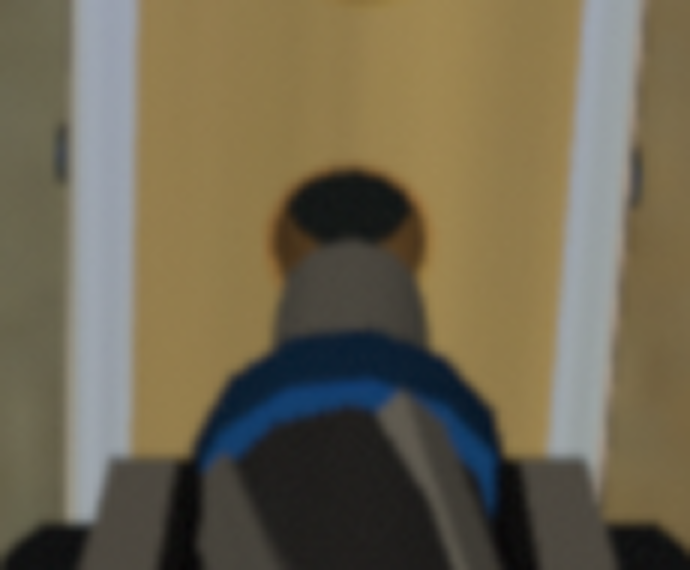

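Crop: hole centred at (350,242), shank centred at (351,~300) with its near edge at 240. Allowing for the height difference they line up within ~1–2 mm. I go down gently.

Call:
{"name": "jog_arm", "arguments": {
  "increments": [
    [0,0,0.1,0,10],
    [0,0,0.1,0,10],
    [0,0,0.1,0,10],
    [0,0,0.06,0,10],
    [0,0,0,0,10]
  ]
}}

```text
time: 10.42
eef_pos: [0.6046, 0.1145, 0.128]
orientation: [-0.0, 0.708, 0.707, -0.0]
wrist_force: [0.5, 0.2, -3.0]
width: 0.0224
finger_force: 58.9
```

Call:
{"name": "jog_arm", "arguments": {
  "increments": [
    [0,0,0.02,0,10],
    [0,0,0.02,0,10],
    [0,0,0.02,0,10],
    [0,0,0,0,10]
  ]
}}

```text
time: 10.92
eef_pos: [0.6047, 0.1145, 0.1252]
orientation: [-0.0, 0.708, 0.707, -0.0]
wrist_force: [0.8, 0.2, -0.5]
width: 0.0224
finger_force: 58.9
```

Call:
{"name": "jog_arm", "arguments": {
  "increments": [
    [0,0,0.02,0,10],
    [0,0,0,0,10]
  ]
}}

```text
time: 11.18
eef_pos: [0.6047, 0.1145, 0.1242]
orientation: [-0.0, 0.708, 0.707, -0.0]
wrist_force: [-0.5, 0.5, -1.6]
width: 0.0225
finger_force: 58.9
```

Call:
{"name": "jog_arm", "arguments": {
  "increments": [
    [0,0,0.02,0,10],
    [0,0,0,0,10]
  ]
}}

```text
time: 11.42
eef_pos: [0.6047, 0.1145, 0.1232]
orientation: [-0.0, 0.708, 0.707, -0.0]
wrist_force: [0.2, -0.2, -1.4]
width: 0.0224
finger_force: 58.9
```

Call:
{"name": "jog_arm", "arguments": {
  "increments": [
    [0,0,0.02,0,10],
    [0,0,0.01,0,10],
    [0,0,0,0,10]
  ]
}}

```text
time: 11.8
eef_pos: [0.6047, 0.1145, 0.1217]
orientation: [-0.0, 0.708, 0.707, -0.0]
wrist_force: [0.1, 0.1, -1.5]
width: 0.0223
finger_force: 58.9
```

Call:
{"name": "jog_arm", "arguments": {
  "increments": [
    [0,0,0.02,0,10],
    [0,0,0.01,0,10],
    [0,0,0,0,10]
  ]
}}

```text
time: 12.18
eef_pos: [0.6047, 0.1145, 0.1202]
orientation: [-0.0, 0.708, 0.707, -0.0]
wrist_force: [-0.9, -0.2, -2.0]
width: 0.022
finger_force: 58.9
```

Call:
{"name": "jog_arm", "arguments": {
  "increments": [
    [0,0,0.02,0,10],
    [0,0,0.01,0,10],
    [0,0,0,0,10]
  ]
}}

```text
time: 12.55
eef_pos: [0.6047, 0.1145, 0.1187]
orientation: [-0.0, 0.708, 0.707, -0.0]
wrist_force: [-0.4, 0.1, -0.9]
width: 0.0227
finger_force: 58.9
```

Call:
{"name": "jog_arm", "arguments": {
  "increments": [
    [0,0,0.03,0,10],
    [0,0,0.03,0,10],
    [0,0,0,0,10]
  ]
}}

```text
time: 12.92
eef_pos: [0.6046, 0.1145, 0.1156]
orientation: [-0.0, 0.708, 0.707, -0.0]
wrist_force: [-0.2, 0.8, -0.9]
width: 0.0224
finger_force: 58.9
```

Call:
{"name": "jog_arm", "arguments": {
  "increments": [
    [0,0,0.03,0,10],
    [0,0,0.03,0,10],
    [0,0,0,0,10]
  ]
}}

```text
time: 13.3
eef_pos: [0.6046, 0.1145, 0.1126]
orientation: [-0.0, 0.708, 0.707, -0.0]
wrist_force: [-0.3, 0.4, -0.9]
width: 0.0222
finger_force: 58.9
```

Call:
{"name": "jog_arm", "arguments": {
  "increments": [
    [0,0,0.03,0,10],
    [0,0,0.03,0,10],
    [0,0,0,0,10]
  ]
}}

```text
time: 13.68
eef_pos: [0.6047, 0.1145, 0.1096]
orientation: [-0.0, 0.708, 0.707, -0.0]
wrist_force: [0.2, -0.0, -0.4]
width: 0.0224
finger_force: 58.9
```

Call:
{"name": "jog_arm", "arguments": {
  "increments": [
    [0,0,0.03,0,10],
    [0,0,0.03,0,10],
    [0,0,0,0,10]
  ]
}}

```text
time: 14.05
eef_pos: [0.6047, 0.1144, 0.1066]
orientation: [-0.0, 0.708, 0.707, -0.0]
wrist_force: [0.4, 0.5, -1.2]
width: 0.0221
finger_force: 58.9
```

Call:
{"name": "jog_arm", "arguments": {
  "increments": [
    [0,0,0.03,0,10],
    [0,0,0.03,0,10],
    [0,0,0.02,0,10],
    [0,0,0,0,10]
  ]
}}

```text
time: 14.55
eef_pos: [0.6047, 0.1145, 0.1028]
orientation: [-0.0, 0.708, 0.707, 0.0]
wrist_force: [0.4, -0.3, -0.4]
width: 0.0226
finger_force: 58.9
```

Call:
{"name": "jog_arm", "arguments": {
  "increments": [
    [0,0,0.03,0,10],
    [0,0,0.03,0,10],
    [0,0,0.03,0,10],
    [0,0,0,0,10]
  ]
}}

```text
time: 15.05
eef_pos: [0.6048, 0.1145, 0.0982]
orientation: [0.0, 0.708, 0.707, 0.0]
wrist_force: [-1.0, 0.3, 2.3]
width: 0.022
finger_force: 59.1
```

Call:
{"name": "jog_arm", "arguments": {
  "increments": [
    [0,0,0.03,0,10],
    [0,0,0.03,0,10],
    [0,0,0.03,0,10],
    [0,0,0,0,10]
  ]
}}

```text
time: 15.55
eef_pos: [0.6048, 0.1145, 0.0935]
orientation: [-0.0, 0.708, 0.707, -0.0]
wrist_force: [0.4, -0.8, 2.2]
width: 0.0221
finger_force: 59.1
```

Call:
{"name": "jog_arm", "arguments": {
  "increments": [
    [0,0,0.03,0,10],
    [0,0,0.03,0,10],
    [0,0,0.03,0,10],
    [0,0,0,0,10]
  ]
}}

```text
time: 16.05
eef_pos: [0.6048, 0.1145, 0.0891]
orientation: [-0.0, 0.708, 0.707, -0.0]
wrist_force: [0.1, -0.0, 1.1]
width: 0.0225
finger_force: 59.1
```

Call:
{"name": "jog_arm", "arguments": {
  "increments": [
    [0,0,0.02,0,10],
    [0,0,0.02,0,10],
    [0,0,0,0,10]
  ]
}}

```text
time: 16.42
eef_pos: [0.6048, 0.1145, 0.0872]
orientation: [0.0, 0.708, 0.707, 0.0]
wrist_force: [0.6, 0.0, 3.0]
width: 0.0226
finger_force: 59.1
```

Call:
{"name": "jog_arm", "arguments": {
  "increments": [
    [0,0,0.015,0,10],
    [0,0,0,0,10]
  ]
}}

```text
time: 16.68
eef_pos: [0.6048, 0.1145, 0.0865]
orientation: [-0.0, 0.708, 0.707, -0.0]
wrist_force: [0.1, -0.2, 4.0]
width: 0.0226
finger_force: 59.1
```

Call:
{"name": "jog_arm", "arguments": {
  "increments": [
    [0,0,0.015,0,10],
    [0,0,0,0,10]
  ]
}}

```text
time: 16.92
eef_pos: [0.6048, 0.1145, 0.0858]
orientation: [0.0, 0.708, 0.707, 0.0]
wrist_force: [0.1, -0.5, 3.9]
width: 0.0225
finger_force: 59.1
```

Call:
{"name": "jog_arm", "arguments": {
  "increments": [
    [0,0,0.01,0,10],
    [0,0,0,0,10]
  ]
}}

```text
time: 17.18
eef_pos: [0.6048, 0.1145, 0.0853]
orientation: [0.0, 0.708, 0.707, 0.0]
wrist_force: [-0.5, -0.5, 3.2]
width: 0.0225
finger_force: 59.1
```

Call:
{"name": "jog_arm", "arguments": {
  "increments": [
    [0,0,0.01,0,10],
    [0,0,0,0,10]
  ]
}}

```text
time: 17.42
eef_pos: [0.6048, 0.1145, 0.0849]
orientation: [0.0, 0.708, 0.707, 0.0]
wrist_force: [-0.3, 0.3, 5.3]
width: 0.022
finger_force: 59.4
```

Call:
{"name": "jog_arm", "arguments": {
  "increments": [
    [0,0,0.01,0,10],
    [0,0,0,0,10]
  ]
}}

```text
time: 17.68
eef_pos: [0.6048, 0.1145, 0.0848]
orientation: [0.0, 0.708, 0.707, 0.0]
wrist_force: [-2.0, -0.8, 9.2]
width: 0.0221
finger_force: 59.8
```

The force starts to climb at the expected height, so the collar is on the strip. One more small push, then release.

Call:
{"name": "jog_arm", "arguments": {
  "increments": [
    [0,0,0.008,0,10],
    [0,0,0,0,10]
  ]
}}

```text
time: 17.92
eef_pos: [0.6049, 0.1145, 0.0848]
orientation: [0.0, 0.708, 0.707, 0.0]
wrist_force: [-3.3, 0.6, 11.7]
width: 0.0222
finger_force: 60.0
```

Call:
{"name": "jog_arm", "arguments": {
  "increments": [
    [0,0,0,0,22],
    [0,0,0,0,24],
    [0,0,0,0,28],
    [0,0,0,0,34],
    [0,0,0,0,42],
    [0,0,0,0,50],
    [0,0,0,0,50],
    [0,0,0,0,50]
  ]
}}

```text
time: 18.92
eef_pos: [0.6047, 0.1145, 0.0839]
orientation: [-0.0, 0.708, 0.707, -0.0]
wrist_force: [0.4, 0.3, 0.3]
width: 0.0499
finger_force: 0.0
```

Call:
{"name": "jog_arm", "arguments": {
  "increments": [
    [0,0,-0.1,0,50],
    [0,0,-0.3,0,50],
    [0,0,-0.5,0,50],
    [0,0,-0.5,0,50],
    [0,0,-0.5,0,50],
    [0,0,-0.3,0,50],
    [0,0,0,0,50],
    [0,0,0,0,50]
  ]
}}

```text
time: 19.92
eef_pos: [0.6044, 0.1145, 0.1931]
orientation: [-0.0, 0.708, 0.707, -0.0]
wrist_force: [-0.9, -0.4, 0.5]
width: 0.0499
finger_force: 0.0
```

```bash
python3 - <<'E'
from h import *
p,R=st(); c=cam('wrist'); P=cloud(c); save(c,'w5.png')
m=(abs(P[...,0]-.604)<.02)&(abs(P[...,1]-.1125)<.025)&(P[...,2]>.09)
print(m.sum(),np.percentile(P[m][:,2],[5,50,80,95]).round(4),P[m].mean(0).round(4))
m=(abs(P[...,0]-.604)<.02)&(P[...,1]>.125)&(P[...,1]<.14)&(P[...,2]>.055); print(np.median(P[m][:,2]))
E
```

```text
t19.93 p [0.6044 0.1145 0.1931] yawx 89.93 z [-0.0012 -0.     -1.    ] F [-0.87 -0.35  0.51] w0.0499 f0.0
6224 [0.1116 0.2706 0.2744 0.2788] [0.6045 0.1253 0.242 ]
0.272256562402562
```

View pics/w5.png

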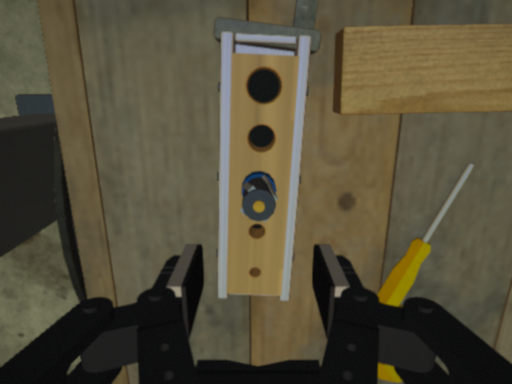

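The cutter stands in the middle hole, head top at (258,206), clear of the gripper. I'll check its height before handing in.

```bash
python3 - <<'E'
from h import *
import bench
c=cam('wrist'); P=cloud(c)
print('top',np.median(P[202:211,254:263].reshape(-1,3),0).round(4),'strip',np.median(P[160:168,240:250,2]).round(4),np.median(P[205:215,276:284,2]).round(4))
E
```

```text
top [0.6035 0.1131 0.1151] strip 0.065 0.065
```

```bash
python3 - <<'E'
from h import *
c=dict(np.load('/tmp/w1.npz'));P=cloud(c)
for u,v in((259,186),(261,118),(260,43)): print(np.median(P[v-4:v+5,u-4:u+5].reshape(-1,3),0).round(4), np.median(P[v-4:v+5,u+8:u+11,2]).round(4))
print('dock',np.median(P[140:150,240:280,2]))
c=cam('wrist');P=cloud(c); print(P[198:215:2,246:272:3,2].round(4)); print('collar',P[172:186:2,246:272:3,2].round(4))
E
```

```text
[ 0.5228 -0.3671  0.1018] 0.1
[ 0.5108 -0.3131  0.102 ] 0.1001
[ 0.4968 -0.2605  0.1016] 0.0999
dock 0.024166734137688006
[[0.1113 0.1121 0.1133 0.1132 0.1133 0.1122 0.1133 0.1132 0.113 ]
 [0.1127 0.1131 0.1133 0.1133 0.1119 0.1124 0.1125 0.1129 0.1128]
 [0.113  0.1124 0.1126 0.1141 0.1147 0.1153 0.1133 0.1129 0.113 ]
 [0.112  0.1145 0.1137 0.1148 0.1154 0.1154 0.1125 0.113  0.1125]
 [0.1131 0.1141 0.1138 0.1149 0.1145 0.1137 0.1151 0.1122 0.114 ]
 [0.1132 0.113  0.1132 0.1159 0.1145 0.1143 0.115  0.1129 0.1131]
 [0.1132 0.1142 0.1115 0.1163 0.1157 0.1143 0.1121 0.1135 0.1135]
 [0.1122 0.1134 0.1133 0.1132 0.1148 0.1125 0.1124 0.1128 0.1134]
 [0.1135 0.1137 0.1121 0.1132 0.1133 0.1134 0.1141 0.1134 0.112 ]]
collar [[0.0643 0.0654 0.066  0.0684 0.0715 0.0725 0.0668 0.0654 0.0652]
 [0.0644 0.0667 0.075  0.0757 0.077  0.0762 0.074  0.0704 0.0637]
 [0.0668 0.0737 0.0759 0.0764 0.0768 0.0775 0.0808 0.0763 0.0679]
 [0.0737 0.0756 0.0766 0.0797 0.0832 0.0809 0.0831 0.0795 0.0752]
 [0.0765 0.0771 0.0836 0.0866 0.0885 0.0866 0.0855 0.0855 0.0777]
 [0.0787 0.0834 0.0905 0.0917 0.094  0.0931 0.0897 0.0907 0.0766]
 [0.0867 0.0956 0.0951 0.0969 0.1008 0.0989 0.0977 0.0935 0.0902]]
```

The head face is at 0.113 m and the collar top at 0.077 m, as they should be with the cutter home. The extra 2 mm in the earlier reading is the centre nub.

```bash
python3 -c "
from bench import close_job
print(close_job())"
```

```text
the job is handed in; nothing more can be done
None
```

The blue-collared cutter is in the 16 mm hole with its collar resting on the strip and the gripper clear of it, and the job is handed in; the verdict was not shown to me.

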